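# Ease a press-fit cover off evenly with a wedge

### The arm

A 6-joint arm with a two-finger parallel gripper is mounted at the origin on a cart in front of the work surface, level with it; the furniture and walls round the work are solid. World frame = base frame: x ahead of the robot, y to its left, z up, the work surface at z = 0. Lengths are in mm, angles in rad, forces in N, time in s.
With the tool pointing down it reaches from about 350 to 875 mm from the base axis. Payload 4.2 kg.
Tool frame: the origin (TCP) lies between the finger pads; the fingertips stand 25 mm ahead of it and the grasp point (between the pads) lies 6 mm ahead of it; z points along the fingers, y is the line along which they close (so a half turn about z gives the same grasp; the last joint's range is limited). The gripper opens to 85 mm and grips with 20 to 120 N. Pads are 22 mm wide; open, the fingers measure 114 mm over their backs; the gripper's body (76 mm by 85 mm) begins 54 mm behind the grasp point. The pads swing forward as they close: fully open they stand 13 mm farther back than shut.
Start: joints at [-0.918, 0.385, 0.008, 0, -1.194, -0.259], TCP at [239.826, -577.133, 256.312] pointing down, gripper open.
Joint ranges: [-3.14, 3.14], [-1.21, 2.06], [-1.07, 1.41], [-3.16, 2.05], [-2.99, -0.16], [-3.1, 3.1]. Speed limits (rad/s): [2.79, 2.79, 3.14, 3.14, 3.14, 3.14].

### API

Orientations are given as a unit quaternion [x, y, z, w].
In Python, from bench import read_state, get_image, job_done gives the robot as it stands.
- The arm moves only by the tool play_rows, never from a script. Its argument "series" is a list of rows, each a list of 6 numbers: the shift along the world's x, y, z in mm, then the turn, a rotation vector about the world's x, y, z in units of 6 degrees (1.0 is 6 degrees). A call has 1 to 20 rows; each row shifts and turns the commanded pose from where the row before left it; what a row does not reach is not made up. A row lasts 1/12 s, in which the tool goes at most 41.7 mm and 7.16 degrees, less where a joint would pass 70% of its speed; a pose out of reach is approached as far as the arm can. A call is refused whole if a number of a shift passes 41.7 or a number of a turn 1, either way. A call with a gripper value outside its range is refused whole. "gripper" is the opening, from 0 (shut) to 1 (fully open), set as the call begins (left out, the last holds). The fingers move at their own pace and stop on an object; the grip force is fixed at half the most. Time passes only in rows, so rows that do not move let the fingers close. It gives the time, the measured TCP pose, the force, the opening and the grip force at its end, in the units of the state.
- read_state(): the state, without advancing time (a new reading comes with each control period).
- get_image(name): name is "scene" or "top" or "wrist"; returns a dict with "image" (480x640x3 uint8, red, green, blue), "fx", "fy", "cx", "cy" (pixels), "dist_coeffs" ([k1, k2, p1, p2, k3] as OpenCV has them; the pictures are not rectified), "eye" and "rotation" of the camera in the world. Camera axes: x right, y down, z forward; pixel columns grow to the right and rows downward; lengths in mm; the calibration is good to about 2 mm. A picture is of the moment at which its call begins. There is no depth.
- job_done(): hands the job in; it is judged then, once.
The state is a dict: "clock": time; "joints": joint angles; "joint_vel": joint speeds; "joint_efforts": joint torques, N m; "position": TCP position; "ee_rot": TCP orientation; "contact_force": force on the tool from outside, world axes, zero at the start; "wrist_torque": the same for the moment, N m; "gripper_width": finger opening in mm; "grasp_force": force on a finger pad.
Only numpy, scipy, OpenCV 4.12 (cv2) and the standard library are available. Lean on these libraries where they do the work, as an engineer would, in place of code of your own. Each camera call takes 0.05 s, during which the arm holds its last target. There are 200 camera calls.

### The job

The blue cover of the white keeper is stuck. Take the orange wedge and work it gently into the slots at the keeper's left and right ends in turn, a little at a time, until the cover stands at least 5 mm up at both ends; never let one end get more than 3.5 mm ahead of the other, and lever with the wedge alone, keeping the hand off the keeper. Then stand the wedge back on its foot on the worktop, clear of the keeper, and leave the tin of fruit where it is.

Things in the scene. Friction and masses are not known exactly. Their poses are not given: they have to be found in the camera images.
- holder: Heavy fixed dark steel holder, base 118 x 100 mm, jaws at its +x and -x sides gripping a white dish with blue cover (the keeper). Origin: centre of its underside on the worktop; z up, +y = 'left'. The keeper was clamped by hand: its true place is NOT reported and lies up to 12 mm higher or lower and up to 3 mm to +y or -y of the nominal one (none along x); it stays put when worked on.
- slot_left (a point): Fixed on the holder: NOMINAL middle of the left slot's mouth (y = +45, z = 66 mm in the holder's frame), on the deck. The dish's flat level deck, 100 (x) by 118 mm (y), shows 14 mm bare in front of each cover end, so the deck's top and the slot floor are 66 mm up, nominally. Slot: 40 mm wide in x, 2.6 mm high (to 3.2 if that end starts slightly up), 32 mm deep, roofed by the cover.
- slot_right (a point): NOMINAL middle of the right slot's mouth (y = -45, z = 66 mm in the holder's frame); mirror image of the left (a white mark on the cover's end tells each slot). The blue cover is 96 mm (x) by 90 mm (y); its top is 30 mm over the deck. Friction of the press fit resists with about 6 N at each end, and an end stays at the height it is raised to. Pushing the wedge in takes 4 to 14 N at the hand (the squeeze on cover and deck adds to it); stop if the push passes 16 N.
- lift_left (a joint): Angle (rad) by which the cover's left (+y) end is raised, turning about its right end: rise of that end in m = 0.09 x value (5 mm is 0.0556). 0 = fully down, 0.1 = upper stop (9 mm). Starts between 0 and 0.006.
- lift_right (a joint): Angle (rad) by which the cover's right (-y) end is raised, turning about its left end: rise in m = 0.09 x value. 0 = fully down, 0.1 = upper stop. Starts between 0 and 0.006.
- wedge: Loose orange double-ended wedge, 60 g, standing on its foot. Origin: centre of underside; z up; length along y. Grip block 18 (x) x 30 (y) x 56 mm high, foot 26 x 30 x 6 mm. To +y and -y a blade 20 mm wide, tips at y = +-65 mm, flat level underside 28 mm up, 1.6 mm thick at the tip, top sloping up 0.235 mm per mm towards the block. The cover end rises by that slope. Grip across x, 36 mm up.
- beans: Loose food tin with a fruit label, 75 mm across, 58 mm high, 300 g, origin at the centre of its underside. A bystander: leave it alone.
Not all that is in view belongs to the job. There is more than one size of the wedge; the job needs the largest.

How it is judged (in metres and radians):
On the way, in this order (a step that is already met when the one before it is completed fails the run):
1. the wedge is picked up (height (world z) of wedge above 0.02 m), for 0.2 s.
2. one end of the cover is eased up by 1.8 mm (value of joint any of lift_left, lift_right above 0.02 rad), for 0.2 s.
3. both ends are up by 1.8 mm (value of joint each of lift_left, lift_right above 0.02 rad), for 0.2 s.
At the end, for the whole second after the job is handed in: Both ends of the cover stand at least 5 mm up; the wedge stands released and at rest on its foot on the worktop (within 0.1 rad of upright), its centre at least 100 mm from the holder's centre (value of joint each of lift_left, lift_right above 0.05556 rad and height (world z) of wedge below 0.004 m and angle between wedge's own z axis and vertical below 0.1 rad and linear speed of wedge below 0.01 m/s and horizontal distance between wedge and holder above 0.1 m); the robot touches nothing.
It fails at once if one end of the cover more than 4.0 to 4.5 mm higher than the other ((value of joint lift_left above 0.05 rad and value of joint lift_right below 0.00556 rad) or (value of joint lift_right above 0.05 rad and value of joint lift_left below 0.00556 rad) or (value of joint lift_left above 0.05556 rad and value of joint lift_right below 0.01111 rad) or (value of joint lift_right above 0.05556 rad and value of joint lift_left below 0.01111 rad) or (value of joint lift_left above 0.06111 rad and value of joint lift_right below 0.01667 rad) or (value of joint lift_right above 0.06111 rad and value of joint lift_left below 0.01667 rad) or (value of joint lift_left above 0.06667 rad and value of joint lift_right below 0.02222 rad) or (value of joint lift_right above 0.06667 rad and value of joint lift_left below 0.02222 rad) or (value of joint lift_left above 0.07222 rad and value of joint lift_right below 0.02778 rad) or (value of joint lift_right above 0.07222 rad and value of joint lift_left below 0.02778 rad) or (value of joint lift_left above 0.07778 rad and value of joint lift_right below 0.03333 rad) or (value of joint lift_right above 0.07778 rad and value of joint lift_left below 0.03333 rad) or (value of joint lift_left above 0.08333 rad and value of joint lift_right below 0.03889 rad) or (value of joint lift_right above 0.08333 rad and value of joint lift_left below 0.03889 rad) or (value of joint lift_left above 0.08889 rad and value of joint lift_right below 0.04444 rad) or (value of joint lift_right above 0.08889 rad and value of joint lift_left below 0.04444 rad)).
It fails at once if over 30 N of contact force between wedge and keeper or holder (contact force between wedge and holder above 30 N).
It fails at once if the hand or arm touches keeper or holder (contact force between any of the fingers, the arm and holder above 0.5 N).
It fails at once if the food tin is moved by more than 20 mm (distance of beans from where it was at the start of the episode above 0.02 m).
It also fails if it takes over 72 s, if anything falls off the work surface, if the arm or the gripper's body presses on something with over 40 N, if the wrist force passes 120 N, or if a joint passes its speed limit or range.

## Working session

There is one attempt and no reset: what is moved stays moved. The work goes in short steps, Python scripts to look and compute and a tool call to move; the robot and the scene stay as the last step left them, time stands still between calls to the robot, and variables do not carry over. Pictures are saved under pics/ and viewed, at most 10 in all, crops included, and the job is handed in when it is done.

Besides the shell and the picture viewer there is one more tool, called after "Emit:" as name(argument=value, ...), one argument or row to a line, values as JSON. play_rows: Moves the arm, as the interface text tells. Its arguments: {"type":"object","properties":{"series":{"type":"array","items":{"type":"array","items":{"type":"number"}}},"gripper":{"type":"number"}},"required":["series"]}

```bash
mkdir -p pics
cat > h.py <<'E'
import numpy as np,cv2
from bench import read_state,get_image,job_done
def cam(n,save=None):
    d=get_image(n)
    if save: cv2.imwrite('pics/'+save,d['image'][:,:,::-1])
    return d
def K(d): return np.array([[d['fx'],0,d['cx']],[0,d['fy'],d['cy']],[0,0,1.]])
def ray(d,px):
    p=cv2.undistortPoints(np.array(px,float).reshape(-1,1,2),K(d),np.array(d['dist_coeffs'],float)).reshape(-1,2)
    r=np.c_[p,np.ones(len(p))]@np.array(d['rotation']).T
    return np.array(d['eye'],float),r
def onz(d,px,z):
    e,r=ray(d,px); return e+r*((z-e[2])/r[:,2])[:,None]
def proj(d,P):
    R=np.array(d['rotation']);t=-R.T@np.array(d['eye'],float)
    return cv2.projectPoints(np.array(P,float).reshape(-1,1,3),cv2.Rodrigues(R.T)[0],t,K(d),np.array(d['dist_coeffs'],float))[0].reshape(-1,2)
E
python3 - <<'E'
from h import *
a=cam('scene');b=cam('top')
cv2.imwrite('pics/s0.png',a['image'][:,:,::-1]);cv2.imwrite('pics/t0.png',b['image'][:,:,::-1])
for d in(a,b):
    print(d['eye'],np.round(d['rotation'],3).tolist(),d['fx'])
s=read_state();print(s['clock'],s['contact_force'],s['ee_rot'],s['gripper_width'])
E
```

```text
[-283.50809392  784.50359987  706.23827734] [-0.34, 0.804, -0.449, 0.192] 550.8548814220136
[ 304.14292631   29.62750739 1258.02814973] [0.71, -0.701, 0.039, -0.053] 554.098395188066
0.1 [ 0.11357783  0.01419228 -0.54530776] [-1.95550721e-01  9.80693087e-01  9.63128991e-04 -2.40279895e-04] 85.4843249563119
```

View pics/s0.png

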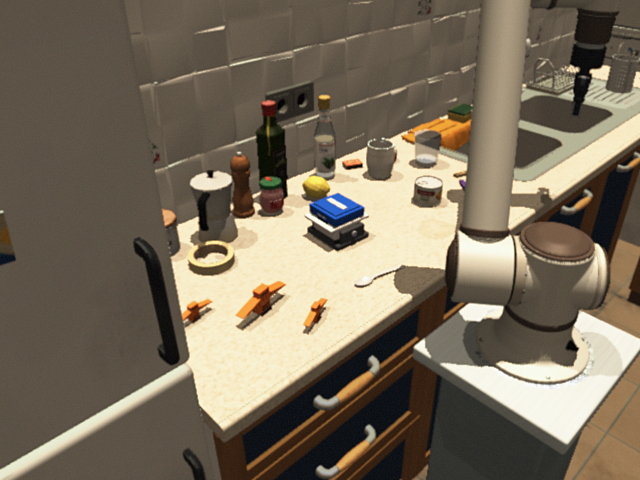

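View pics/t0.png

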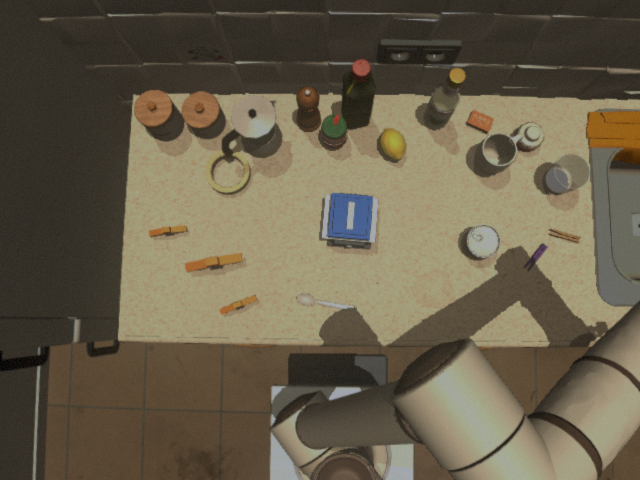

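Candidates for the wedge in the top view are orange pieces at (215,263), the largest; (168,231), small; (238,304), small; a packet at (480,121); and a towel at (620,130). I choose (215,263). The holder is at (350,220) and the fruit tin at (482,241).

Run:
```python
from h import *
b=cam('top');a=cam('scene')
for d,n in((b,'top'),(a,'scene')):
    hsv=cv2.cvtColor(d['image'],cv2.COLOR_RGB2HSV)
    for nm,lo,hi in(('or',(4,150,90),(16,255,255)),('blue',(105,130,60),(130,255,255))):
        m=cv2.inRange(hsv,lo,hi)
        for c in cv2.findContours(m,0,2)[0]:
            if cv2.contourArea(c)>60:
                r=cv2.minAreaRect(c);box=cv2.boxPoints(r)
                if n=='top':
                    z=33 if nm=='or' else 96
                    w=onz(d,box,z);e=w[1]-w[0];f=w[2]-w[1];L=e if np.hypot(*e[:2])>np.hypot(*f[:2]) else f
                    print(nm,np.round(r[0]),onz(d,[r[0]],z).round(1)[0],np.linalg.norm(e).round(1),np.linalg.norm(f).round(1),'ang',np.degrees(np.arctan2(e[1],e[0])).round(1),np.degrees(np.arctan2(f[1],f[0])).round(1))
                else: print(nm,np.round(r[0]),cv2.contourArea(c))
i=b['image'][:,:,::-1]
c=np.hstack([cv2.resize(i[200:350,140:280],None,fx=2.7,fy=2.7,interpolation=2),cv2.resize(i[170:320,290:430],None,fx=2.7,fy=2.7,interpolation=2)])
cv2.imwrite('pics/c1.png',c)
```

```text
Traceback (most recent call last):
  File "h.py", line 13, in onz
    e,r=ray(d,px); return e+r*((z-e[2])/r[:,2])[:,None]
        ~~~^^^^^^
  File "h.py", line 10, in ray
    r=np.c_[p,np.ones(len(p))]@np.array(d['rotation']).T
      ~~~~~~~~~~~~~~~~~~~~~~~~^~~~~~~~~~~~~~~~~~~~~~~~~~
ValueError: matmul: Input operand 1 has a mismatch in its core dimension 0, with gufunc signature (n?,k),(k,m?)->(n?,m?) (size 4 is different from 3)
```

```bash
sed -i "s/^from bench.*/&\nfrom scipy.spatial.transform import Rotation as Rn\ndef RR(d): return Rn.from_quat(d['rotation']).as_matrix()/; s/np.array(d\['rotation'\])/RR(d)/" h.py
python3 - <<'E'
from h import *
b=cam('top');a=cam('scene')
for d,n in((b,'top'),(a,'scene')):
    hsv=cv2.cvtColor(d['image'],cv2.COLOR_RGB2HSV)
    for nm,lo,hi in(('or',(4,150,90),(16,255,255)),('blue',(105,130,60),(130,255,255))):
        m=cv2.inRange(hsv,lo,hi)
        for c in cv2.findContours(m,0,2)[0]:
            if cv2.contourArea(c)>60:
                r=cv2.minAreaRect(c);box=cv2.boxPoints(r)
                if n=='top':
                    z=33 if nm=='or' else 96
                    w=onz(d,box,z);e=w[1]-w[0];f=w[2]-w[1]
                    print(nm,np.round(r[0]),onz(d,[r[0]],z).round(1)[0],np.linalg.norm(e).round(1),np.linalg.norm(f).round(1),'ang',np.degrees(np.arctan2(e[1],e[0])).round(1),np.degrees(np.arctan2(f[1],f[0])).round(1))
                else: print(nm,np.round(r[0]),cv2.contourArea(c))
i=b['image'][:,:,::-1]
c=np.hstack([cv2.resize(i[200:350,140:280],None,fx=2.7,fy=2.7,interpolation=2),cv2.resize(i[170:320,290:430],None,fx=2.7,fy=2.7,interpolation=2)])
cv2.imwrite('pics/c1.png',c)
E
```

```text
or [196. 265.] [413.9 332.5  33. ] 46.6 19.0 ang -77.2 -165.6
or [614. 147.] [ 701.2 -629.2   33. ] 19.5 122.9 ang -12.4 -97.1
or [480. 121.] [ 757.3 -312.    33. ] 33.7 50.1 ang -23.8 -113.4
or [307.  95.] [815.7  88.5  33. ] 36.2 36.5 ang -31.3 -124.8
blue [362. 209.] [533.4 -36.3  96. ] 53.1 30.3 ang -4.1 -93.9
blue [340. 208.] [534.   10.5  96. ] 68.8 37.0 ang -18.9 -109.7
or [383. 447.] 101.5
or [370. 445.] 338.0
or [285. 439.] 382.0
or [357. 388.] 166.5
or [332. 417.] 341.0
or [399. 352.] 152.5
or [453. 310.] 71.0
or [194. 308.] 211.5
or [314. 311.] 143.5
or [259. 299.] 587.0
or [240. 160.] 125.5
or [454. 132.] 625.5
blue [336. 206.] 744.0
```

View pics/c1.png

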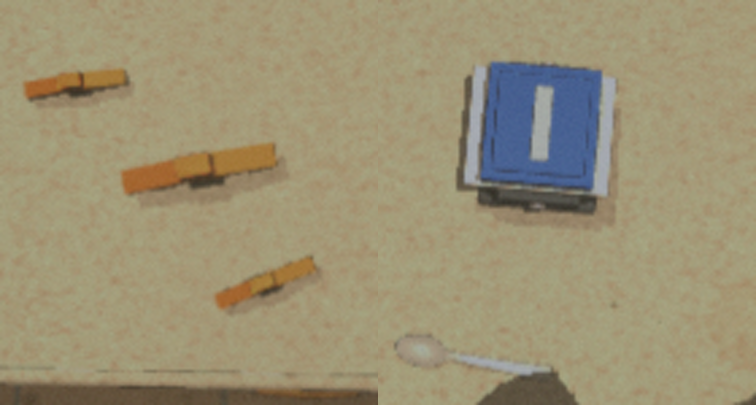

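The crop shows the big wedge (tips at about (187,267) and (242,258)), clearly larger than its two small copies. The cover's corners are at (331.5,193), (373,196), (371.5,239) and (328.5,237), with its white deck strips left and right.

Run:
```python
from h import *
b=cam('top');a=cam('scene')
def crop(p,o): return np.array(p,float)/2.7+o
t=onz(b,crop([[126,181],[275,156]],(140,200)),29)
print('tips',t.round(1),np.linalg.norm(t[1]-t[0]),'mid',t.mean(0),'yaw',np.degrees(np.arctan2(-(t[0]-t[1])[0],(t[0]-t[1])[1])))
blk=onz(b,crop([[176,157],[210,153],[212,176],[178,180]],(140,200)),56);print('blk',blk.mean(0))
for z in (90,96,102):
    c=onz(b,crop([[112,63],[224,70],[220,187],[104,182]],(290,170)),z)
    e=[np.linalg.norm(c[i]-c[(i+1)%4]).round(1) for i in range(4)]
    ym=[np.degrees(np.arctan2(-v[0],v[1])) for v in(c[0]-c[1],c[3]-c[2])]; xm=[np.degrees(np.arctan2(v[1],v[0])) for v in(c[0]-c[3],c[1]-c[2])]
    print(z,c.mean(0).round(1),e,np.round(ym,1),np.round(xm,1))
# base front edge
print(read_state()['position'])
i=a['image'][:,:,::-1]
cv2.imwrite('pics/c2.png',cv2.resize(i[185:255,290:385],None,fx=8,fy=8,interpolation=2))
```

```text
tips [[409.9 353.6  29. ]
 [432.4 229.2  29. ]] 126.41329346620155 mid [421.18670032 291.35589883  29.        ] yaw 10.252361985079743
blk [420.21575855 290.86024294  56.        ]
90 [517.9 -12.5  90. ] [np.float64(89.4), np.float64(94.2), np.float64(91.5), np.float64(96.1)] [-3.1 -1.9] [-3.1 -1.9]
96 [516.8 -12.3  96. ] [np.float64(88.9), np.float64(93.7), np.float64(91.0), np.float64(95.6)] [-3.1 -1.9] [-3.1 -1.9]
102 [515.7 -12.1 102. ] [np.float64(88.5), np.float64(93.2), np.float64(90.5), np.float64(95.1)] [-3.1 -1.9] [-3.1 -1.9]
[ 239.78984454 -577.08166069  256.14718781]
```

View pics/c2.png

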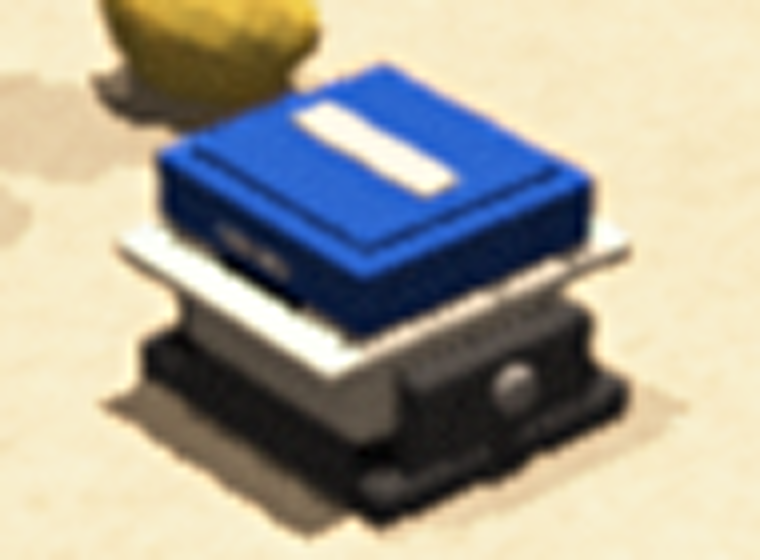

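The cover, its slot and its white mark at the left end are visible. The holder is at about (517, -12), yaw -2.5°, and the wedge at (421, 291), yaw +10°. Now I'll move above the wedge.

Emit:
play_rows(
  series=[
    [17.5,35.6,0,0,0,0.648],
    [17.5,35.6,0,0,0,0.648],
    [17.5,35.6,0,0,0,0.648],
    [17.5,35.6,0,0,0,0.648],
    [17.5,35.6,0,0,0,0.648],
    [17.5,35.6,0,0,0,0.648],
    [17.5,35.6,0,0,0,0.648],
    [17.5,35.6,0,0,0,0.648],
    [17.5,35.6,0,0,0,0.648],
    [17.5,35.6,0,0,0,0.648],
    [17.5,35.6,0,0,0,0.648],
    [17.5,35.6,0,0,0,0.648],
    [-2.6,40,-5,0,0,0.648],
    [-2.6,40,-5,0,0,0.648],
    [-2.6,40,-5,0,0,0.648],
    [-2.6,40,-5,0,0,0.648],
    [-2.6,40,-5,0,0,0.648],
    [-2.6,40,-5,0,0,0.648],
    [-2.6,40,-5,0,0,0.648],
    [-2.6,40,-5,0,0,0.648],
  ],
  gripper=1,
)

```text
clock: 2.07
position: [428.4, 172.1, 216.6]
ee_rot: [0.769, -0.639, 0.0, -0.001]
contact_force: [1.0, -0.4, -0.1]
gripper_width: 85.5
grasp_force: 0.0
```

Emit:
play_rows(
  series=[
    [-2.6,40,-5,0,0,0],
    [-2.6,40,-5,0,0,0],
    [-2.6,40,-5,0,0,0],
    [0,0,0,0,0,0],
    [0,0,0,0,0,0],
  ],
)

```text
clock: 2.48
position: [420.8, 292.0, 200.7]
ee_rot: [0.769, -0.639, -0.0, 0.0]
contact_force: [-0.7, -0.5, -0.0]
gripper_width: 85.7
grasp_force: 0.0
```

Run:
```python
from h import *
d=cam('wrist','w1.png')
print(d['eye'],RR(d).round(2).tolist(),d['fx'])
s=read_state();print(s['position'],Rn.from_quat(s['ee_rot']).as_matrix().round(3).tolist(),s['joints'],s['contact_force'])
```

```text
[433.51348372 227.36360217 317.6594857 ] [[-0.98, -0.17, -0.05], [-0.18, 0.95, 0.26], [0.0, 0.26, -0.97]] 402.5065488950488
[420.81395614 290.60420674 200.90410583] [[0.181, -0.984, -0.001], [-0.984, -0.181, -0.001], [0.001, 0.001, -1.0]] [ 9.22104850e-01  2.43179705e-01 -3.48487696e-01 -1.35595187e-04
 -9.80235038e-01 -7.40395740e-01] [ 0.42068543 -1.42018755  0.01433882]
```

View pics/w1.png

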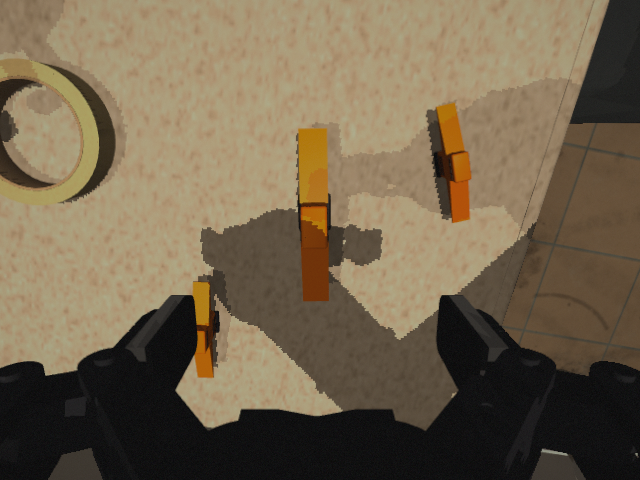

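The wrist view shows the big wedge centred, with tips at (313,128) and (315,300) and the block top at about (314,225). The two small copies are at (453,165) and (204,330).

Run:
```python
from h import *
d=cam('wrist')
t=onz(d,[[313,128.5],[315,300]],29);v=t[1]-t[0]
print(t.round(1),np.linalg.norm(v),t.mean(0).round(1),np.degrees(np.arctan2(-v[0],v[1])))
b=onz(d,[[303,205],[326,205],[302,246],[326,246]],56);print(b.round(1),b.mean(0))
```

```text
[[435.1 227.6  29. ]
 [410.7 354.3  29. ]] 128.9664751181758 [422.9 291.   29. ] 10.914533417401062
[[432.8 276.8  56. ]
 [417.8 274.1  56. ]
 [428.6 304.8  56. ]
 [412.6 301.9  56. ]] [422.92806604 289.39903771  56.        ]
```

Emit:
play_rows(
  series=[
    [2,0,-30,0,0,0.08],
    [0,0,-30,0,0,0],
    [0,0,-30,0,0,0],
    [0,0,-30,0,0,0],
    [0,0,-20,0,0,0],
    [0,0,-12,0,0,0],
    [0,0,-6.5,0,0,0],
    [0,0,0,0,0,0],
    [0,0,0,0,0,0],
  ],
)

```text
clock: 3.33
position: [423.8, 289.7, 43.5]
ee_rot: [0.77, -0.638, 0.0, -0.0]
contact_force: [-0.7, -0.3, 0.6]
gripper_width: 85.4
grasp_force: 0.0
```

Emit:
play_rows(
  series=[
    [0,0,0,0,0,0],
    [0,0,0,0,0,0],
    [0,0,0,0,0,0],
    [0,0,0,0,0,0],
    [0,0,0,0,0,0],
    [0,0,0,0,0,0],
    [0,0,0,0,0,0],
    [0,0,0,0,0,0],
    [0,0,0,0,0,0],
    [0,0,0,0,0,0],
  ],
  gripper=0,
)

```text
clock: 4.17
position: [423.4, 290.4, 43.2]
ee_rot: [0.771, -0.637, 0.0, -0.0]
contact_force: [0.3, -0.2, 5.3]
gripper_width: 17.4
grasp_force: 59.5
```

Emit:
play_rows(
  series=[
    [0,0,8,0,0,0],
    [0,0,20,0,0,0],
    [0,0,20,0,0,0],
    [12.5,-21.5,5,0,0,-0.28],
    [12.5,-21.5,5,0,0,-0.28],
    [12.5,-21.5,5,0,0,-0.28],
    [12.5,-21.5,5,0,0,-0.28],
    [12.5,-21.5,5,0,0,-0.28],
    [12.5,-21.5,5,0,0,-0.28],
    [12.5,-21.5,5,0,0,-0.28],
    [12.5,-21.5,5,0,0,-0.28],
    [0,0,0,0,0,0],
    [0,0,0,0,0,0],
    [0,0,0,0,0,0],
  ],
)

```text
clock: 5.33
position: [522.6, 117.9, 130.4]
ee_rot: [-0.691, 0.723, 0.0, -0.001]
contact_force: [0.3, 0.8, -0.3]
gripper_width: 17.4
grasp_force: 59.2
```

Run:
```python
from h import *
d=cam('wrist','w2.png');b=cam('top');a=cam('scene')
s=read_state();print(s['position'],s['contact_force'],s['grasp_force'],s['gripper_width'])
A=[[335,220],[363.75,208],[310,204.4]];B=np.array([[104,182],[220,187],[112,63]])/2.7+[290,170]
ea,ra=ray(a,A);eb,rb=ray(b,B)
for p,q in zip(ra,rb):
    t=np.linalg.lstsq(np.c_[p,-q],eb-ea,rcond=None)[0];print((ea+t[0]*p).round(1),(eb+t[1]*q).round(1))
```

```text
[522.59327734 118.74553033 130.52132286] [ 0.10802759  0.36719724 -0.27966001] 59.236373556777835 16.862291662803592
[475.5  37.2  79.3] [473.5  35.3  79. ]
[473.4 -55.3  74.7] [471.1 -57.3  74.5]
[568.5  28.4  79.3] [570.2  30.   79.7]
```

View pics/w2.png

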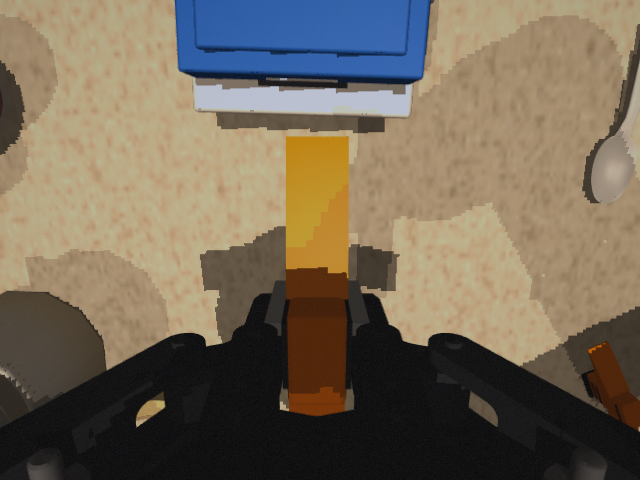

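The wrist view shows the blade tip at (286–349,137), the deck's front edge from (195,111) to (411,117), the cover's top edge from (178,73) to (423,80), and the slot with its mark at about x 258–346, row 82.

Run:
```python
from h import *
d=cam('wrist');print(d['eye'])
f=lambda v:(np.linalg.norm(v).round(1),np.degrees(np.arctan2(v[1],v[0])).round(1))
for z in(52,56,60,66):
    w=onz(d,[[195,111],[411,117]],z);c=onz(d,[[178,73],[423,80]],z+30)
    print(z,w.mean(0).round(1),f(w[0]-w[1]),c.mean(0).round(1),f(c[0]-c[1]))
for z in(113,116,119):
    t=onz(d,[[286,137],[349,137]],z);print(z,t.mean(0).round(1),f(t[0]-t[1]))
```

```text
[520.44779471  53.08145711 247.44959051]
52 [526.   47.1  52. ] (np.float64(100.7), np.float64(-4.2)) [525.4  34.1  82. ] (np.float64(94.6), np.float64(-4.2))
56 [525.9  47.3  56. ] (np.float64(98.7), np.float64(-4.2)) [525.2  34.6  86. ] (np.float64(92.3), np.float64(-4.2))
60 [525.8  47.4  60. ] (np.float64(96.6), np.float64(-4.2)) [525.1  35.   90. ] (np.float64(90.1), np.float64(-4.2))
66 [525.6  47.6  66. ] (np.float64(93.5), np.float64(-4.2)) [524.9  35.7  96. ] (np.float64(86.6), np.float64(-4.2))
113 [520.   56.4 113. ] (np.float64(20.5), np.float64(-2.6))
116 [520.   56.3 116. ] (np.float64(20.0), np.float64(-2.6))
119 [520.   56.3 119. ] (np.float64(19.6), np.float64(-2.6))
```

Emit:
play_rows(
  series=[
    [3.5,-7.5,-16,0,0,-0.125],
    [3.5,-7.5,-16,0,0,-0.125],
    [0,0,-12,0,0,0],
    [0,0,-6,0,0,0],
    [0,0,-3,0,0,0],
    [0,0,0,0,0,0],
    [0,0,0,0,0,0],
  ],
)

```text
clock: 6.12
position: [530.5, 103.6, 78.3]
ee_rot: [-0.682, 0.732, -0.0, 0.0]
contact_force: [0.5, -0.6, -0.4]
gripper_width: 17.4
grasp_force: 59.3
```

Emit:
play_rows(
  series=[
    [0,0,-1,0,0,0],
    [0,0,-1,0,0,0],
    [0,0,-1,0,0,0],
    [0,0,0,0,0,0],
    [0,0,0,0,0,0],
  ],
)

```text
clock: 6.53
position: [530.2, 103.1, 74.9]
ee_rot: [-0.681, 0.732, -0.0, 0.0]
contact_force: [0.3, 1.1, -1.4]
gripper_width: 17.1
grasp_force: 59.3
```

Emit:
play_rows(
  series=[
    [0,0,-1,0,0,0],
    [0,0,-1,0,0,0],
    [0,0,0,0,0,0],
    [0,0,0,0,0,0],
  ],
)

```text
clock: 6.87
position: [530.2, 103.0, 72.7]
ee_rot: [-0.681, 0.732, 0.0, -0.0]
contact_force: [0.4, -0.3, 0.0]
gripper_width: 17.4
grasp_force: 59.3
```

Emit:
play_rows(
  series=[
    [0,0,-1,0,0,0],
    [0,0,-1,0,0,0],
    [0,0,0,0,0,0],
    [0,0,0,0,0,0],
  ],
)

```text
clock: 7.2
position: [530.5, 103.3, 71.4]
ee_rot: [-0.681, 0.732, -0.0, 0.0]
contact_force: [-0.9, 1.0, 5.2]
gripper_width: 17.6
grasp_force: 59.9
```

Emit:
play_rows(
  series=[
    [0,0,-1,0,0,0],
    [0,0,-0.7,0,0,0],
    [0,0,0,0,0,0],
    [0,0,0,0,0,0],
  ],
)

```text
clock: 7.53
position: [530.8, 103.5, 70.7]
ee_rot: [-0.681, 0.732, -0.0, 0.001]
contact_force: [-3.2, 2.2, 11.1]
gripper_width: 17.6
grasp_force: 60.2
```

Emit:
play_rows(
  series=[
    [0,0,3.3,0,0,0],
    [0,0,0,0,0,0],
    [-0.14,-2,0,0,0,0],
    [-0.14,-2,0,0,0,0],
    [-0.14,-2,0,0,0,0],
    [0,0,0,0,0,0],
    [0,0,0,0,0,0],
  ],
)

```text
clock: 8.12
position: [529.7, 96.8, 72.1]
ee_rot: [-0.681, 0.732, 0.0, -0.0]
contact_force: [0.5, 0.4, -1.1]
gripper_width: 17.3
grasp_force: 59.0
```

Emit:
play_rows(
  series=[
    [-0.07,-1,0,0,0,0],
    [-0.07,-1,0,0,0,0],
    [0,0,0,0,0,0],
    [0,0,0,0,0,0],
  ],
)

```text
clock: 8.45
position: [529.7, 95.0, 72.4]
ee_rot: [-0.681, 0.732, -0.0, -0.0]
contact_force: [-0.1, -0.0, -0.0]
gripper_width: 17.7
grasp_force: 59.0
```

Emit:
play_rows(
  series=[
    [-0.07,-1,0,0,0,0],
    [-0.07,-1,0,0,0,0],
    [0,0,0,0,0,0],
    [0,0,0,0,0,0],
  ],
)

```text
clock: 8.78
position: [529.5, 93.0, 72.4]
ee_rot: [-0.681, 0.732, 0.0, -0.0]
contact_force: [0.4, -0.5, -0.5]
gripper_width: 17.4
grasp_force: 59.0
```

Emit:
play_rows(
  series=[
    [-0.07,-1,0,0,0,0],
    [-0.07,-1,0,0,0,0],
    [0,0,0,0,0,0],
    [0,0,0,0,0,0],
  ],
)

```text
clock: 9.12
position: [529.4, 91.2, 72.3]
ee_rot: [-0.681, 0.732, 0.0, 0.0]
contact_force: [0.2, 1.4, -2.0]
gripper_width: 17.1
grasp_force: 58.9
```

Emit:
play_rows(
  series=[
    [-0.07,-1,0,0,0,0],
    [-0.07,-1,0,0,0,0],
    [0,0,0,0,0,0],
    [0,0,0,0,0,0],
  ],
)

```text
clock: 9.45
position: [529.3, 89.3, 72.2]
ee_rot: [-0.681, 0.732, 0.0, 0.0]
contact_force: [0.1, 2.8, -4.5]
gripper_width: 17.4
grasp_force: 59.0
```

Emit:
play_rows(
  series=[
    [-0.07,-1,0,0,0,0],
    [-0.07,-1,0,0,0,0],
    [0,0,0,0,0,0],
    [0,0,0,0,0,0],
  ],
)

```text
clock: 9.78
position: [529.2, 87.5, 72.1]
ee_rot: [-0.681, 0.732, 0.0, 0.0]
contact_force: [0.8, 5.2, -7.3]
gripper_width: 17.3
grasp_force: 59.1
```

Emit:
play_rows(
  series=[
    [-0.07,-1,0,0,0,0],
    [-0.07,-1,0,0,0,0],
    [0,0,0,0,0,0],
    [0,0,0,0,0,0],
  ],
)

```text
clock: 10.12
position: [529.2, 85.7, 72.1]
ee_rot: [-0.681, 0.732, 0.0, 0.001]
contact_force: [0.7, 5.5, -5.8]
gripper_width: 17.5
grasp_force: 59.1
```

Emit:
play_rows(
  series=[
    [-0.07,-1,0,0,0,0],
    [-0.07,-1,0,0,0,0],
    [0,0,0,0,0,0],
    [0,0,0,0,0,0],
  ],
)

```text
clock: 10.45
position: [529.1, 83.7, 72.1]
ee_rot: [-0.681, 0.732, 0.0, 0.001]
contact_force: [0.9, 5.7, -6.5]
gripper_width: 17.1
grasp_force: 59.1
```

Emit:
play_rows(
  series=[
    [-0.07,-1,0,0,0,0],
    [-0.07,-1,0,0,0,0],
    [0,0,0,0,0,0],
    [0,0,0,0,0,0],
  ],
)

```text
clock: 10.78
position: [528.9, 81.7, 72.2]
ee_rot: [-0.681, 0.732, 0.0, 0.001]
contact_force: [1.9, 6.2, -6.6]
gripper_width: 17.1
grasp_force: 59.1
```

Run:
```python
from h import *
s=read_state();print(s['position'],s['contact_force'],s['wrist_torque'])
d=cam('wrist');i=d['image'][:,:,::-1]
a=cam('scene')['image'][:,:,::-1]
cv2.imwrite('pics/c3.png',np.hstack([i[0:300,150:470],cv2.resize(a[180:255,290:385],(380,300),interpolation=2)]))
```

```text
[528.91879987  81.7048791   72.15138367] [ 1.88617631  6.23493931 -6.62203757] [ 1.95891079 -0.1682322   0.01931307]
```

View pics/c3.png

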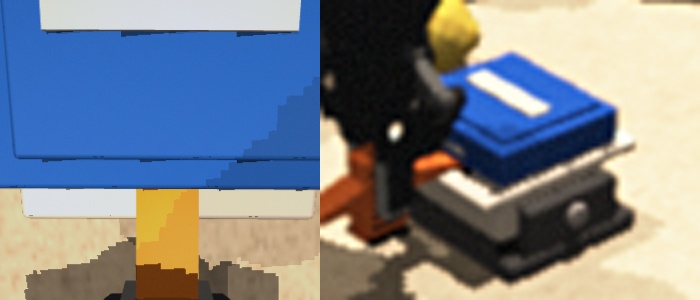

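Run:
```python
from h import *
d=cam('wrist');s=read_state()
for z in(85,87,89,91): print(z,onz(d,[[318,187.5]],z).round(1))
print(onz(d,[[318,217.5]],57).round(1), s['position'])
print(d['eye'])
```

```text
85 [[525.5  31.4  85. ]]
87 [[525.5  31.1  87. ]]
89 [[525.5  30.9  89. ]]
91 [[525.5  30.6  91. ]]
[[526.4  45.7  57. ]] [528.90087402  81.70894089  72.12615228]
[524.78093783  15.99792462 188.98122897]
```

Emit:
play_rows(
  series=[
    [-0.07,-1,0,0,0,0],
    [-0.07,-1,0,0,0,0],
    [0,0,0,0,0,0],
    [0,0,0,0,0,0],
    [0,0,0,0,0,0],
  ],
)

```text
clock: 11.35
position: [528.8, 79.7, 72.1]
ee_rot: [-0.681, 0.732, 0.0, 0.001]
contact_force: [0.5, 6.5, -6.4]
gripper_width: 17.0
grasp_force: 59.1
```

Emit:
play_rows(
  series=[
    [0.14,2,0,0,0,0],
    [0.28,4,0,0,0,0],
    [0.28,4,0,0,0,0],
    [0.42,6,0,0,0,0],
    [0.42,6,0,0,0,0],
    [0.84,12,0,0,0,0],
    [0.84,12,0,0,0,0],
    [0,0,0,0,0,0],
    [0,0,0,0,0,0],
  ],
)

```text
clock: 12.1
position: [531.9, 126.3, 72.5]
ee_rot: [-0.682, 0.732, -0.0, 0.0]
contact_force: [0.9, -0.6, -0.8]
gripper_width: 17.5
grasp_force: 59.7
```

Run:
```python
from h import *
s=read_state();print(s['position'],s['contact_force'],s['ee_rot'])
d=cam('wrist');cv2.imwrite('pics/w3.png',d['image'][:,:,::-1]);
g=cv2.cvtColor(d['image'],cv2.COLOR_RGB2HSV);m=cv2.inRange(g,(8,120,80),(25,255,255))[:,270:370]
c=max(cv2.findContours(m,0,2)[0],key=cv2.contourArea);x,y,w,h=cv2.boundingRect(c);print(x+270,y,w,h)
for z in (57,59,60): print(onz(d,[[x+270,y],[x+270+w,y]],z).round(1).tolist())
a=cam('scene')['image'][:,:,::-1]
cv2.imwrite('pics/c4.png',np.hstack([d['image'][0:300,150:470,::-1],cv2.resize(a[180:255,290:385],(380,300),interpolation=2)]))
```

```text
[531.87889798 126.30961996  72.49453661] [ 0.89371897 -0.59600197 -0.81371394] [-6.81774414e-01  7.31562461e-01 -5.62240092e-05  1.05205005e-04]
285 136 64 163
[[538.1, 63.0, 57.0], [517.7, 64.4, 57.0]]
[[537.9, 62.9, 59.0], [517.8, 64.4, 59.0]]
[[537.9, 62.9, 60.0], [517.9, 64.4, 60.0]]
```

View pics/c4.png

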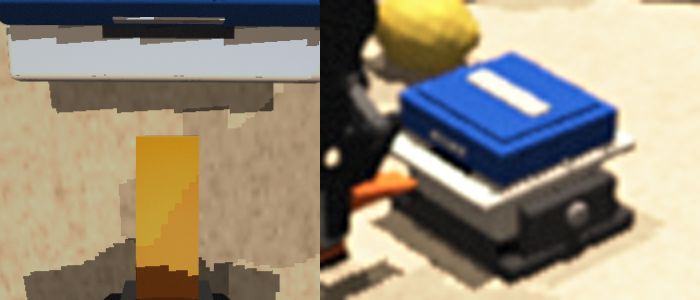

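The wedge came out cleanly. The slot and mark are visible and the left end is estimated at about 2.4 mm up. Now the right end, entering with the other blade.

Emit:
play_rows(
  series=[
    [0,0,40,0,0,0],
    [0,0,40,0,0,0],
    [0,0,0,0,0,0],
    [-2.29,-32.5,0,0,0,0],
    [-2.29,-32.5,0,0,0,0],
    [-2.29,-32.5,0,0,0,0],
    [-2.29,-32.5,0,0,0,0],
    [-2.29,-32.5,0,0,0,0],
    [-2.29,-32.5,0,0,0,0],
    [-2.29,-32.5,0,0,0,0],
    [-2.29,-32.8,0,0,0,0],
    [0,0,0,0,0,0],
    [0,0,-30,0,0,0],
    [0,0,-30,0,0,0],
    [0,0,-12,0,0,0],
    [0,0,-4,0,0,0],
    [0,0,0,0,0,0],
    [0,0,0,0,0,0],
  ],
)

```text
clock: 13.7
position: [514.1, -135.3, 77.1]
ee_rot: [-0.681, 0.732, -0.001, 0.0]
contact_force: [-0.1, 1.1, -1.4]
gripper_width: 17.2
grasp_force: 59.9
```

Emit:
play_rows(
  series=[
    [0,0,-1,0,0,0],
    [0,0,-1,0,0,0],
    [0,0,-1,0,0,0],
    [0,0,0,0,0,0],
    [0,0,0,0,0,0],
  ],
)

```text
clock: 14.12
position: [513.6, -135.2, 73.7]
ee_rot: [-0.681, 0.732, -0.0, 0.0]
contact_force: [-0.6, -0.4, -0.6]
gripper_width: 17.5
grasp_force: 59.9
```

Emit:
play_rows(
  series=[
    [0,0,-1,0,0,0],
    [0,0,0,0,0,0],
    [0,0,0,0,0,0],
  ],
)

```text
clock: 14.37
position: [513.4, -135.2, 72.4]
ee_rot: [-0.681, 0.732, 0.0, -0.0]
contact_force: [-0.5, -0.2, -0.4]
gripper_width: 17.2
grasp_force: 59.9
```

Emit:
play_rows(
  series=[
    [0,0,-1,0,0,0],
    [0,0,0,0,0,0],
    [0,0,0,0,0,0],
  ],
)

```text
clock: 14.62
position: [513.7, -135.3, 71.8]
ee_rot: [-0.681, 0.732, -0.0, 0.0]
contact_force: [-1.4, -0.9, 2.9]
gripper_width: 16.9
grasp_force: 60.7
```

Emit:
play_rows(
  series=[
    [0,0,1,0,0,0],
    [0.14,2,0,0,0,0],
    [0.14,2,0,0,0,0],
    [0.14,2,0,0,0,0],
    [0.14,2,0,0,0,0],
    [0,0,0,0,0,0],
    [0,0,0,0,0,0],
  ],
)

```text
clock: 15.2
position: [514.0, -127.0, 72.3]
ee_rot: [-0.681, 0.732, 0.0, -0.0]
contact_force: [0.1, -0.1, -0.5]
gripper_width: 17.3
grasp_force: 60.0
```

Emit:
play_rows(
  series=[
    [0.07,1,0,0,0,0],
    [0.07,1,0,0,0,0],
    [0.07,1,0,0,0,0],
    [0,0,0,0,0,0],
    [0,0,0,0,0,0],
  ],
)

```text
clock: 15.62
position: [514.2, -124.2, 72.4]
ee_rot: [-0.681, 0.732, -0.0, 0.0]
contact_force: [-0.2, 0.0, -0.3]
gripper_width: 17.7
grasp_force: 60.0
```

Emit:
play_rows(
  series=[
    [0.07,1,0,0,0,0],
    [0.07,1,0,0,0,0],
    [0,0,0,0,0,0],
    [0,0,0,0,0,0],
  ],
)

```text
clock: 15.95
position: [514.4, -122.2, 72.4]
ee_rot: [-0.681, 0.732, -0.0, 0.0]
contact_force: [-0.1, -0.2, 0.2]
gripper_width: 17.1
grasp_force: 60.0
```

Emit:
play_rows(
  series=[
    [0.07,1,0,0,0,0],
    [0.07,1,0,0,0,0],
    [0,0,0,0,0,0],
    [0,0,0,0,0,0],
  ],
)

```text
clock: 16.28
position: [514.5, -120.2, 72.4]
ee_rot: [-0.681, 0.732, 0.0, -0.0]
contact_force: [-0.4, -0.3, 0.2]
gripper_width: 17.4
grasp_force: 60.0
```

Emit:
play_rows(
  series=[
    [0.07,1,0,0,0,0],
    [0.07,1,0,0,0,0],
    [0,0,0,0,0,0],
    [0,0,0,0,0,0],
  ],
)

```text
clock: 16.62
position: [514.5, -118.3, 72.3]
ee_rot: [-0.681, 0.732, 0.0, -0.0]
contact_force: [-0.1, -0.2, -1.8]
gripper_width: 17.4
grasp_force: 59.8
```

Emit:
play_rows(
  series=[
    [0.07,1,0,0,0,0],
    [0.07,1,0,0,0,0],
    [0,0,0,0,0,0],
    [0,0,0,0,0,0],
  ],
)

```text
clock: 16.95
position: [514.4, -117.0, 72.4]
ee_rot: [-0.681, 0.732, -0.0, -0.001]
contact_force: [0.6, -5.5, -1.9]
gripper_width: 17.8
grasp_force: 59.7
```

Emit:
play_rows(
  series=[
    [0.07,1,0,0,0,0],
    [0.07,1,0,0,0,0],
    [0,0,0,0,0,0],
    [0,0,0,0,0,0],
  ],
)

```text
clock: 17.28
position: [514.4, -115.7, 72.5]
ee_rot: [-0.681, 0.732, -0.0, -0.001]
contact_force: [-0.6, -8.8, -1.3]
gripper_width: 17.3
grasp_force: 59.7
```

Emit:
play_rows(
  series=[
    [0.07,1,0,0,0,0],
    [0.07,1,0,0,0,0],
    [0.07,1,0,0,0,0],
    [0,0,0,0,0,0],
    [0,0,0,0,0,0],
  ],
)

```text
clock: 17.7
position: [514.4, -112.8, 72.5]
ee_rot: [-0.681, 0.732, -0.0, -0.001]
contact_force: [-1.0, -8.8, -1.0]
gripper_width: 17.3
grasp_force: 59.8
```

Emit:
play_rows(
  series=[
    [0.07,1,0,0,0,0],
    [0.07,1,0,0,0,0],
    [0.07,1,0,0,0,0],
    [0,0,0,0,0,0],
    [0,0,0,0,0,0],
  ],
)

```text
clock: 18.12
position: [514.5, -109.8, 72.5]
ee_rot: [-0.681, 0.732, 0.0, -0.001]
contact_force: [-0.8, -9.4, -2.8]
gripper_width: 17.7
grasp_force: 59.8
```

Emit:
play_rows(
  series=[
    [0.07,1,0,0,0,0],
    [0.07,1,0,0,0,0],
    [0.07,1,0,0,0,0],
    [0,0,0,0,0,0],
    [0,0,0,0,0,0],
  ],
)

```text
clock: 18.53
position: [514.7, -106.8, 72.4]
ee_rot: [-0.681, 0.732, 0.0, -0.001]
contact_force: [-0.7, -9.8, -0.8]
gripper_width: 17.0
grasp_force: 59.8
```

Emit:
play_rows(
  series=[
    [0.07,1,0,0,0,0],
    [0.07,1,0,0,0,0],
    [0.07,1,0,0,0,0],
    [0.07,1,0,0,0,0],
    [0,0,0,0,0,0],
    [0,0,0,0,0,0],
  ],
)

```text
clock: 19.03
position: [514.9, -102.7, 72.4]
ee_rot: [-0.681, 0.732, 0.0, -0.001]
contact_force: [-1.4, -8.7, -1.1]
gripper_width: 17.3
grasp_force: 59.9
```

Emit:
play_rows(
  series=[
    [-0.14,-2,0,0,0,0],
    [-0.28,-4,0,0,0,0],
    [-0.42,-6,0,0,0,0],
    [-0.63,-9,0,0,0,0],
    [-0.84,-12,0,0,0,0],
    [-0.84,-12,0,0,0,0],
    [0,0,0,0,0,0],
    [0,0,40,0,0,0],
    [0,0,40,0,0,0],
    [0,0,0,0,0,0],
    [2.29,32.5,0,0,0,0],
    [2.29,32.5,0,0,0,0],
    [2.29,32.5,0,0,0,0],
    [2.29,32.5,0,0,0,0],
    [2.29,32.5,0,0,0,0],
    [2.29,32.5,0,0,0,0],
    [2.29,32.5,0,0,0,0],
    [1.2,17,0,0,0,0],
    [0,0,0,0,0,0],
    [0,0,0,0,0,0],
  ],
)

```text
clock: 20.7
position: [529.9, 98.8, 152.2]
ee_rot: [-0.682, 0.732, 0.0, -0.0]
contact_force: [-0.4, 0.1, -1.3]
gripper_width: 17.3
grasp_force: 59.9
```

Emit:
play_rows(
  series=[
    [0.28,4,0,0,0,0],
    [0,0,-30,0,0,0],
    [0,0,-30,0,0,0],
    [0,0,-12,0,0,0],
    [0,0,-5,0,0,0],
    [0,0,0,0,0,0],
    [0,0,-1,0,0,0],
    [0,0,-1,0,0,0],
    [0,0,-1,0,0,0],
    [0,0,0,0,0,0],
    [0,0,0,0,0,0],
    [0,0,0,0,0,0],
  ],
)

```text
clock: 21.7
position: [530.4, 102.4, 72.8]
ee_rot: [-0.681, 0.732, -0.0, 0.0]
contact_force: [-0.0, 0.5, -1.1]
gripper_width: 17.5
grasp_force: 59.9
```

Emit:
play_rows(
  series=[
    [0,0,-0.5,0,0,0],
    [0,0,0,0,0,0],
    [0,0,0,0,0,0],
    [0,0,0,0,0,0],
  ],
)

```text
clock: 22.03
position: [530.2, 102.3, 71.9]
ee_rot: [-0.681, 0.732, 0.0, -0.0]
contact_force: [0.5, -1.4, -0.2]
gripper_width: 17.7
grasp_force: 59.9
```

Emit:
play_rows(
  series=[
    [0,0,-0.5,0,0,0],
    [0,0,0,0,0,0],
    [0,0,0,0,0,0],
    [0,0,0,0,0,0],
  ],
)

```text
clock: 22.37
position: [530.3, 102.3, 71.4]
ee_rot: [-0.681, 0.732, -0.0, 0.0]
contact_force: [0.3, 0.6, -0.8]
gripper_width: 17.5
grasp_force: 59.9
```

Emit:
play_rows(
  series=[
    [0,0,-0.4,0,0,0],
    [0,0,0,0,0,0],
    [0,0,0,0,0,0],
    [0,0,0,0,0,0],
  ],
)

```text
clock: 22.7
position: [530.3, 102.4, 71.3]
ee_rot: [-0.681, 0.732, -0.0, 0.0]
contact_force: [-0.3, 0.9, 1.9]
gripper_width: 17.3
grasp_force: 60.2
```

Emit:
play_rows(
  series=[
    [0,0,0.3,0,0,0],
    [-0.21,-3,0,0,0,0],
    [-0.21,-3,0,0,0,0],
    [-0.21,-3,0,0,0,0],
    [-0.21,-3,0,0,0,0],
    [-0.21,-3,0,0,0,0],
    [-0.21,-3,0,0,0,0],
    [0,0,0,0,0,0],
    [0,0,0,0,0,0],
  ],
)

```text
clock: 23.45
position: [529.0, 83.7, 71.4]
ee_rot: [-0.681, 0.732, -0.0, -0.0]
contact_force: [0.9, -0.7, 1.5]
gripper_width: 17.4
grasp_force: 60.1
```

Emit:
play_rows(
  series=[
    [-0.14,-2,0,0,0,0],
    [-0.14,-2,0,0,0,0],
    [0,0,0,0,0,0],
    [0,0,0,0,0,0],
  ],
)

```text
clock: 23.78
position: [528.9, 80.5, 71.5]
ee_rot: [-0.681, 0.732, -0.0, 0.0]
contact_force: [0.3, 1.2, 2.4]
gripper_width: 17.5
grasp_force: 60.3
```

Emit:
play_rows(
  series=[
    [-0.07,-1,0,0,0,0],
    [-0.07,-1,0,0,0,0],
    [0,0,0,0,0,0],
    [0,0,0,0,0,0],
  ],
)

```text
clock: 24.12
position: [529.2, 79.5, 71.7]
ee_rot: [-0.681, 0.732, -0.0, 0.001]
contact_force: [-1.0, 6.7, 3.7]
gripper_width: 17.8
grasp_force: 60.4
```

Emit:
play_rows(
  series=[
    [-0.07,-1,0,0,0,0],
    [-0.07,-1,0,0,0,0],
    [0,0,0,0,0,0],
    [0,0,0,0,0,0],
  ],
)

```text
clock: 24.45
position: [529.6, 78.6, 71.9]
ee_rot: [-0.681, 0.732, -0.0, 0.003]
contact_force: [-0.9, 10.4, 3.5]
gripper_width: 17.8
grasp_force: 60.5
```

Emit:
play_rows(
  series=[
    [-0.07,-1,0,0,0,0],
    [-0.07,-1,0,0,0,0],
    [0,0,0,0,0,0],
    [0,0,0,0,0,0],
  ],
)

```text
clock: 24.78
position: [530.0, 77.0, 72.0]
ee_rot: [-0.681, 0.732, -0.0, 0.003]
contact_force: [-0.2, 10.9, 3.4]
gripper_width: 17.3
grasp_force: 60.4
```

Emit:
play_rows(
  series=[
    [-0.07,-1,0,0,0,0],
    [-0.07,-1,0,0,0,0],
    [0,0,0,0,0,0],
    [0,0,0,0,0,0],
  ],
)

```text
clock: 25.12
position: [530.2, 75.1, 72.0]
ee_rot: [-0.681, 0.732, -0.0, 0.004]
contact_force: [0.9, 10.0, 2.0]
gripper_width: 17.2
grasp_force: 60.3
```

Emit:
play_rows(
  series=[
    [-0.07,-1,0,0,0,0],
    [-0.07,-1,0,0,0,0],
    [-0.07,-1,0,0,0,0],
    [-0.07,-1,0,0,0,0],
    [0,0,0,0,0,0],
    [0,0,0,0,0,0],
  ],
)

```text
clock: 25.62
position: [530.1, 71.0, 72.0]
ee_rot: [-0.681, 0.732, -0.001, 0.004]
contact_force: [1.5, 11.0, 1.7]
gripper_width: 17.3
grasp_force: 60.3
```

Emit:
play_rows(
  series=[
    [-0.07,-1,0,0,0,0],
    [-0.07,-1,0,0,0,0],
    [-0.07,-1,0,0,0,0],
    [0,0,0,0,0,0],
    [0,0,0,0,0,0],
  ],
)

```text
clock: 26.03
position: [529.9, 68.0, 72.0]
ee_rot: [-0.681, 0.732, -0.001, 0.004]
contact_force: [1.6, 10.1, 1.6]
gripper_width: 17.2
grasp_force: 60.3
```

Emit:
play_rows(
  series=[
    [-0.07,-1,0,0,0,0],
    [-0.07,-1,0,0,0,0],
    [-0.07,-1,0,0,0,0],
    [0,0,0,0,0,0],
    [0,0,0,0,0,0],
  ],
)

```text
clock: 26.45
position: [529.7, 65.0, 72.0]
ee_rot: [-0.681, 0.732, -0.001, 0.004]
contact_force: [1.4, 10.8, 1.6]
gripper_width: 17.4
grasp_force: 60.3
```

Emit:
play_rows(
  series=[
    [0.14,2,0,0,0,0],
    [0.28,4,0,0,0,0],
    [0.42,6,0,0,0,0],
    [0.63,9,0,0,0,0],
    [0.84,12,0,0,0,0],
    [0.84,12,0,0,0,0],
    [0,0,0,0,0,0],
    [0,0,41,0,0,0],
    [0,0,40,0,0,0],
    [0,0,0,0,0,0],
    [-2.14,-30.5,0,0,0,0],
    [-2.14,-30.5,0,0,0,0],
    [-2.14,-30.5,0,0,0,0],
    [-2.14,-30.5,0,0,0,0],
    [-2.14,-30.5,0,0,0,0],
    [-2.14,-30.5,0,0,0,0],
    [-2.14,-30.5,0,0,0,0],
    [-2.14,-30.5,0,0,0,0],
    [0,0,0,0,0,0],
    [0,0,0,0,0,0],
  ],
)

```text
clock: 28.12
position: [512.8, -137.5, 151.4]
ee_rot: [-0.68, 0.733, 0.001, -0.0]
contact_force: [-0.2, 0.2, -0.9]
gripper_width: 17.7
grasp_force: 59.9
```

Emit:
play_rows(
  series=[
    [0,0,-30,0,0,0],
    [0,0,-30,0,0,0],
    [0,0,-12,0,0,0],
    [0,0,-5,0,0,0],
    [0,0,0,0,0,0],
    [0,0,-1,0,0,0],
    [0,0,-1,0,0,0],
    [0,0,0,0,0,0],
    [0,0,0,0,0,0],
  ],
)

```text
clock: 28.87
position: [514.0, -136.6, 74.2]
ee_rot: [-0.681, 0.732, -0.001, 0.001]
contact_force: [-0.2, -0.7, -0.5]
gripper_width: 17.8
grasp_force: 59.9
```

Emit:
play_rows(
  series=[
    [0,0,-0.7,0,0,0],
    [0,0,0,0,0,0],
    [0,0,0,0,0,0],
    [0,0,0,0,0,0],
  ],
)

```text
clock: 29.2
position: [513.4, -136.8, 72.7]
ee_rot: [-0.681, 0.732, -0.0, 0.0]
contact_force: [-1.6, 0.3, -1.3]
gripper_width: 17.5
grasp_force: 59.9
```

Emit:
play_rows(
  series=[
    [0.2,3,-0.5,0,0,0],
    [0,0,0,0,0,0],
    [0,0,0,0,0,0],
    [0,0,0,0,0,0],
  ],
)

```text
clock: 29.53
position: [513.7, -133.6, 72.1]
ee_rot: [-0.681, 0.732, -0.0, 0.0]
contact_force: [-0.2, -0.6, 0.8]
gripper_width: 17.3
grasp_force: 59.9
```

Emit:
play_rows(
  series=[
    [0,0,-0.6,0,0,0],
    [0,0,0,0,0,0],
    [0,0,0,0,0,0],
    [0,0,0,0,0,0],
  ],
)

```text
clock: 29.87
position: [513.7, -133.8, 71.8]
ee_rot: [-0.681, 0.732, -0.0, 0.0]
contact_force: [-1.2, -0.5, 2.7]
gripper_width: 17.5
grasp_force: 60.6
```

Emit:
play_rows(
  series=[
    [0,0,0.5,0,0,0],
    [0.21,3,0,0,0,0],
    [0.21,3,0,0,0,0],
    [0.21,3,0,0,0,0],
    [0.21,3,0,0,0,0],
    [0.21,3,0,0,0,0],
    [0.21,3,0,0,0,0],
    [0.21,3,0,0,0,0],
    [0.21,3,0,0,0,0],
    [0,0,0,0,0,0],
    [0,0,0,0,0,0],
  ],
)

```text
clock: 30.78
position: [515.4, -109.2, 71.9]
ee_rot: [-0.681, 0.732, 0.0, 0.0]
contact_force: [0.2, 1.0, 1.4]
gripper_width: 17.6
grasp_force: 60.1
```

Emit:
play_rows(
  series=[
    [0.14,2,0,0,0,0],
    [0.14,2,0,0,0,0],
    [0.07,1,0,0,0,0],
    [0,0,0,0,0,0],
    [0,0,0,0,0,0],
  ],
)

```text
clock: 31.2
position: [515.6, -104.7, 72.0]
ee_rot: [-0.681, 0.732, 0.0, 0.0]
contact_force: [-0.6, -0.9, 1.2]
gripper_width: 17.3
grasp_force: 60.2
```

Emit:
play_rows(
  series=[
    [0.07,1,0,0,0,0],
    [0.07,1,0,0,0,0],
    [0,0,0,0,0,0],
    [0,0,0,0,0,0],
  ],
)

```text
clock: 31.53
position: [515.6, -103.3, 72.1]
ee_rot: [-0.681, 0.732, -0.0, -0.0]
contact_force: [0.3, -5.4, 1.7]
gripper_width: 17.2
grasp_force: 60.3
```

Emit:
play_rows(
  series=[
    [0.07,1,0,0,0,0],
    [0.07,1,0,0,0,0],
    [0,0,0,0,0,0],
    [0,0,0,0,0,0],
  ],
)

```text
clock: 31.87
position: [515.6, -102.2, 72.2]
ee_rot: [-0.681, 0.732, -0.0, -0.001]
contact_force: [0.1, -9.4, 1.9]
gripper_width: 17.5
grasp_force: 60.3
```

Emit:
play_rows(
  series=[
    [0.07,1,0,0,0,0],
    [0.07,1,0,0,0,0],
    [0.07,1,0,0,0,0],
    [0,0,0,0,0,0],
    [0,0,0,0,0,0],
  ],
)

```text
clock: 32.28
position: [515.5, -99.5, 72.2]
ee_rot: [-0.681, 0.732, -0.0, -0.001]
contact_force: [-0.9, -10.8, 2.4]
gripper_width: 17.4
grasp_force: 60.4
```

Emit:
play_rows(
  series=[
    [0.07,1,0,0,0,0],
    [0.07,1,0,0,0,0],
    [0,0,0,0,0,0],
    [0,0,0,0,0,0],
  ],
)

```text
clock: 32.62
position: [515.5, -97.5, 72.2]
ee_rot: [-0.681, 0.732, -0.0, -0.001]
contact_force: [-1.3, -11.3, 2.8]
gripper_width: 17.2
grasp_force: 60.5
```

Emit:
play_rows(
  series=[
    [0.07,1,0,0,0,0],
    [0.04,0.6,0,0,0,0],
    [0,0,0,0,0,0],
    [0,0,0,0,0,0],
  ],
)

```text
clock: 32.95
position: [515.6, -96.0, 72.2]
ee_rot: [-0.681, 0.732, -0.0, -0.001]
contact_force: [-1.2, -11.9, 3.0]
gripper_width: 17.5
grasp_force: 60.5
```

Emit:
play_rows(
  series=[
    [-0.14,-2,0,0,0,0],
    [-0.28,-4,0,0,0,0],
    [-0.42,-6,0,0,0,0],
    [-0.63,-9,0,0,0,0],
    [-0.84,-12,0,0,0,0],
    [-0.84,-12,0,0,0,0],
    [0,0,0,0,0,0],
    [0,0,40,0,0,0],
    [0,0,40,0,0,0],
    [0,0,0,0,0,0],
    [0,0,0,0,0,0],
  ],
)

```text
clock: 33.87
position: [514.4, -139.7, 154.3]
ee_rot: [-0.681, 0.732, -0.002, 0.002]
contact_force: [0.2, -0.3, -1.5]
gripper_width: 17.4
grasp_force: 59.9
```

Emit:
play_rows(
  series=[
    [0.35,5,-30,0,0,0],
    [0,0,-30,0,0,0],
    [0,0,-14,0,0,0],
    [0,0,-4,0,0,0],
    [0,0,-2,0,0,0],
    [0,0,0,0,0,0],
    [0,0,0,0,0,0],
  ],
)

```text
clock: 34.45
position: [512.9, -134.4, 71.7]
ee_rot: [-0.681, 0.732, 0.0, -0.001]
contact_force: [-0.1, -0.4, -0.4]
gripper_width: 17.5
grasp_force: 60.1
```

Emit:
play_rows(
  series=[
    [0.21,3,0,0,0,0],
    [0.28,4,0,0,0,0],
    [0.28,4,0,0,0,0],
    [0.28,4,0,0,0,0],
    [0.28,4,0,0,0,0],
    [0.28,4,0,0,0,0],
    [0.28,4,0,0,0,0],
    [0.28,4,0,0,0,0],
    [0.14,2,0,0,0,0],
    [0,0,0,0,0,0],
    [0,0,0,0,0,0],
  ],
)

```text
clock: 35.37
position: [515.9, -101.0, 72.0]
ee_rot: [-0.681, 0.732, 0.0, -0.0]
contact_force: [-0.4, -0.7, -0.3]
gripper_width: 17.4
grasp_force: 60.1
```

Emit:
play_rows(
  series=[
    [0.14,2,0,0,0,0],
    [0.14,2,0,0,0,0],
    [0,0,0,0,0,0],
    [0,0,0,0,0,0],
  ],
)

```text
clock: 35.7
position: [516.0, -97.2, 71.8]
ee_rot: [-0.681, 0.732, 0.0, -0.0]
contact_force: [0.1, -0.4, -2.7]
gripper_width: 17.2
grasp_force: 59.9
```

Emit:
play_rows(
  series=[
    [0.07,1,0,0,0,0],
    [0.07,1,0,0,0,0],
    [0,0,0,0,0,0],
    [0,0,0,0,0,0],
  ],
)

```text
clock: 36.03
position: [515.9, -96.1, 72.0]
ee_rot: [-0.681, 0.732, -0.0, -0.001]
contact_force: [-0.5, -6.7, -2.1]
gripper_width: 17.3
grasp_force: 59.8
```

Emit:
play_rows(
  series=[
    [0.05,0.7,0,0,0,0],
    [0.05,0.7,0,0,0,0],
    [0,0,0,0,0,0],
    [0,0,0,0,0,0],
  ],
)

```text
clock: 36.37
position: [515.9, -95.2, 72.0]
ee_rot: [-0.681, 0.732, -0.0, -0.001]
contact_force: [0.6, -9.4, -0.8]
gripper_width: 17.5
grasp_force: 59.8
```

Emit:
play_rows(
  series=[
    [0.07,1,0,0,0,0],
    [0,0,0,0,0,0],
    [0,0,0,0,0,0],
    [-0.14,-2,0,0,0,0],
    [-0.28,-4,0,0,0,0],
    [-0.42,-6,0,0,0,0],
    [-0.63,-9,0,0,0,0],
    [-0.84,-12,0,0,0,0],
    [-0.84,-12,0,0,0,0],
    [-4,-12,0,0,0,0],
    [-12,-12,0,0,0,0],
    [-10,-5,0,0,0,0],
    [0,0,0,0,0,0],
  ],
)

```text
clock: 37.45
position: [483.7, -168.1, 71.6]
ee_rot: [-0.68, 0.733, 0.001, -0.001]
contact_force: [-0.9, -0.6, -0.8]
gripper_width: 17.5
grasp_force: 59.9
```

Emit:
play_rows(
  series=[
    [0,0,-10,0,0,0],
    [0,0,-10,0,0,0],
    [0,0,-4,0,0,0],
    [0,0,-2,0,0,0],
    [0,0,0,0,0,0],
    [0,0,0,0,0,0],
  ],
)

```text
clock: 37.95
position: [487.6, -166.4, 45.7]
ee_rot: [-0.681, 0.732, 0.0, -0.0]
contact_force: [1.1, 0.7, 0.7]
gripper_width: 17.4
grasp_force: 59.9
```

Emit:
play_rows(
  series=[
    [0,0,-1,0,0,0],
    [0,0,-1,0,0,0],
    [0,0,0,0,0,0],
    [0,0,0,0,0,0],
  ],
)

```text
clock: 38.28
position: [487.4, -166.7, 44.1]
ee_rot: [-0.681, 0.732, -0.0, 0.0]
contact_force: [-0.3, 0.9, -0.9]
gripper_width: 17.3
grasp_force: 59.9
```

Run:
```python
from h import *
s=read_state();print(s['clock'],s['position'],s['contact_force'])
a=cam('scene')['image'][:,:,::-1];t=cam('top')['image'][:,:,::-1]
cv2.imwrite('pics/c5.png',np.hstack([cv2.resize(a[170:260,290:410],(480,360),interpolation=2),cv2.resize(t[180:300,320:420],(300,360),interpolation=2)]))
```

```text
38.2833 [ 487.41621014 -166.71842656   44.14480433] [-0.31999325  0.90232336 -0.89473751]
```

View pics/c5.png

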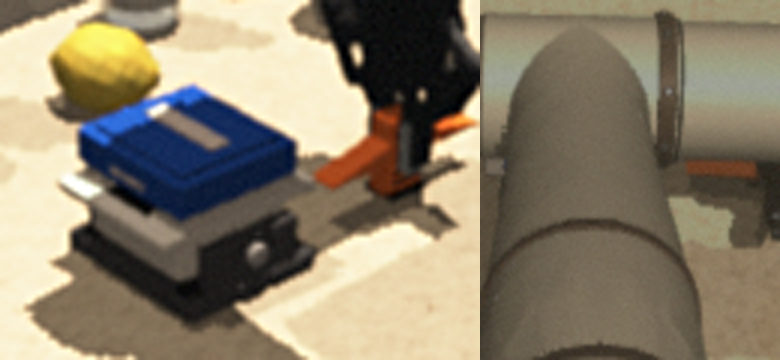

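The scene view shows the cover standing up evenly and the wedge upright in the gripper, just above the worktop and clear of the keeper. I'll set it down and release it.

Emit:
play_rows(
  series=[
    [0,0,-0.7,0,0,0],
    [0,0,-0.6,0,0,0],
    [0,0,0,0,0,0],
    [0,0,0,0,0,0],
  ],
)

```text
clock: 38.72
position: [487.5, -166.7, 43.2]
ee_rot: [-0.681, 0.732, -0.0, 0.0]
contact_force: [-0.7, 1.1, 4.8]
gripper_width: 17.4
grasp_force: 60.7
```

Emit:
play_rows(
  series=[
    [0,0,0,0,0,0],
    [0,0,0,0,0,0],
    [0,0,0,0,0,0],
    [0,0,0,0,0,0],
    [0,0,0,0,0,0],
    [0,0,0,0,0,0],
    [0,0,0,0,0,0],
    [0,0,0,0,0,0],
    [0,0,0,0,0,0],
    [0,0,0,0,0,0],
  ],
  gripper=1,
)

```text
clock: 39.55
position: [487.3, -166.7, 42.7]
ee_rot: [-0.681, 0.732, -0.0, 0.0]
contact_force: [-0.5, -0.3, -0.2]
gripper_width: 85.4
grasp_force: 0.0
```

Emit:
play_rows(
  series=[
    [0,0,10,0,0,0],
    [0,0,25,0,0,0],
    [0,0,35,0,0,0],
    [0,0,35,0,0,0],
    [0,0,35,0,0,0],
    [0,-40,0,0,0,0],
    [0,-40,0,0,0,0],
    [0,-40,0,0,0,0],
    [0,-40,0,0,0,0],
    [0,-40,0,0,0,0],
    [0,0,0,0,0,0],
    [0,0,0,0,0,0],
  ],
)

```text
clock: 40.55
position: [486.6, -368.7, 182.7]
ee_rot: [-0.68, 0.733, 0.0, -0.0]
contact_force: [0.2, 0.8, 0.2]
gripper_width: 85.4
grasp_force: 0.0
```

Run:
```python
from h import *
s=read_state();print(s['clock'],s['position'],s['contact_force'])
a=cam('scene');t=cam('top')
np.save('s.npy',a['image'])
A=a['image'][:,:,::-1];T=t['image'][:,:,::-1]
cv2.imwrite('pics/c6.png',np.hstack([cv2.resize(A[170:245,290:390],(480,360),interpolation=2),cv2.resize(T[180:300,320:420],(300,360),interpolation=2)]))
```

```text
40.55 [ 486.56388807 -368.707572    182.74776861] [0.21280432 0.83800639 0.15968016]
```

View pics/c6.png

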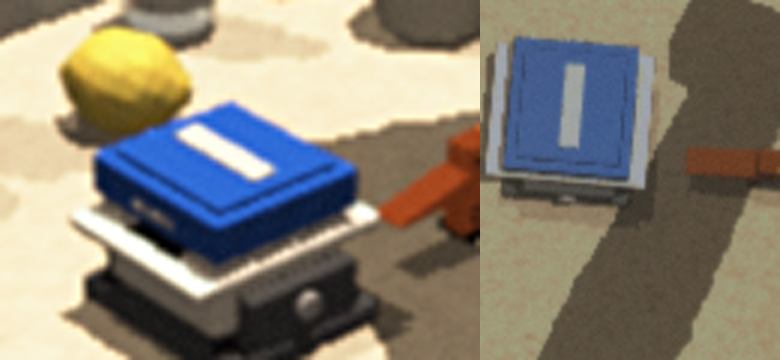

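```bash
python3 -c "
from bench import job_done;print(job_done())"
```

```text
the job is handed in; nothing more can be done
None
```

I handed the job in at about 40.6 s of robot time; no verdict came back. I estimate both cover ends at about 5.8 mm up, worked out from how far the wedge went in rather than measured directly. The wedge stands released on its foot, about 155 mm from the holder's centre, and the fruit tin was left alone.

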